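# Reset a click-stop bleed valve: seat it, open five clicks, lock it

### The arm

A 6-joint arm with a two-finger parallel gripper is mounted at the origin on a cart in front of the work surface, level with it; the furniture and walls round the work are solid. World frame = base frame: x ahead of the robot, y to its left, z up, the work surface at z = 0. Lengths are in m, angles in degrees, forces in N, time in s.
With the tool pointing down it reaches from about 0.25 to 0.725 m from the base axis. Payload 9.7 kg.
Tool frame: the origin (TCP) lies midway between the tips of the shut fingers; the grasp point (between the pads) lies 19 mm behind it (bot.pinch_z is the distance from the TCP to the grasp point, in m); z points along the fingers, x is the direction in which the jaws open and shut, and the axes are right-handed (so a half turn about z gives the same grasp; the last joint's range is limited). The gripper opens to 85 mm and grips with 20 to 120 N. Pads are 22 mm wide; open, the fingers measure 114 mm over their backs; the gripper's body (76 mm by 85 mm) begins 54 mm behind the grasp point. The pads swing forward as they close: fully open they stand 13 mm farther back than shut.
Start: joints at [-67.208, 4.979, 10.078, 95.1, 0, 90], TCP at [0.213, -0.507, 0.231] pointing down, gripper open.
Joint ranges: [-179.16, 179.16], [-48.56, 103.87], [-65.8, 70.77], [-126.05, 130.52], [-82.76, 87.17], [-180, 180]. Speed limits (degrees/s): [127.2, 127.2, 147.25, 180, 180, 180].

### API

Orientations are given as [roll, pitch, yaw] about the fixed x, y, z axes, in that order (R = Rz(yaw) Ry(pitch) Rx(roll)).
In Python, from workcell import bot gives the robot as it stands. The module is installed in compiled form; this text tells all that it offers.
- The arm moves only by the shell command python3 -m pendant 'ROWS' [FORCE]. ROWS is JSON, a list of rows, each a list of 7 numbers: the shift along the tool's x, y, z scaled (see below), then the turn, a rotation vector about the tool's x, y, z scaled (see below), then the closure, from 0 (fully open) to 1 (shut). In form: [[tx, ty, tz, wx, wy, wz, jaw], ...]. A call has 1 to 12 rows; each row shifts and turns the pose as measured when the row begins, along the tool's axes as they then stand; what a row does not reach is not made up. The controller multiplies each number of a shift by 0.25 m and each number of a turn by pi rad. A row lasts 1/10 s, in which the tool goes at most 50 mm and 8.59 degrees, less where a joint would pass 70% of its speed; a pose out of reach is approached as far as the arm can. A call with a number of a shift or a turn outside -1 to 1 is refused whole. A call with a gripper value outside its range is refused whole. The fingers move at their own pace and stop on an object; FORCE is the grip in N (left out, the last holds). Time passes only in rows, so rows that do not move let the fingers close. It gives the time, the measured TCP pose, the force and the opening at its end, in the units of the state.
- bot.get_obs(): the state, without advancing time (a new reading comes with each control period).
- bot.camera(name): name is "side" or "top"; returns the picture (420x560x3 uint8, red, green, blue); there is no depth.
- bot.calibration(name): a dict with "intrinsics" (3x3 intrinsics, pixels), "xyz" and "attitude" of the camera in the world. Camera axes: x right, y up, looking along -z (the intrinsics and any distortion apply to the point x, -y, -z); pixel columns grow to the right and rows downward; lengths in m; the calibration is good to about 2 mm. A picture is of the moment at which its call begins. calibration takes no time and is no camera call.
- bot.job_done(): hands the job in, once; it reports no verdict.
The state is a dict: "time": time; "q": joint angles; "qd": joint speeds; "joint_efforts": joint torques, N m; "ee_pos": TCP position; "tcp_rot": TCP orientation; "wrist_force": force on the tool from outside, world axes, zero at the start; "torque": the same for the moment, N m; "opening": finger opening in m.
Only numpy, scipy, OpenCV 4.12 (cv2) and the standard library are available. Lean on these libraries where they do the work, as an engineer would, in place of code of your own. Each camera call takes 0.05 s, during which the arm holds its last target.

### The job

Reset the vacuum bleed valve: turn its black knob clockwise until the needle just seats (finger-tight, do not force it), then open it anticlockwise by exactly five clicks from there, and swing the lock lever in until its tooth sits fully between the pins of the click wheel. Leave the small things around the valve where they are.

Things in the scene. Friction and masses are not known exactly. Their poses are not given: they have to be found in the camera images.
- bleed_valve: The valve on its fixed base plate (150 x 120 x 10 mm), brass block with two hose barbs, a small round gauge at the back (80 mm high). Origin: on the bench under the knob's axis; x points from the front edge to the gauge, y to the left, z up. The valve starts one to four clicks open; nobody knows how many.
- knob_grip (a point): Point on the knob's upright axis, fixed to the valve, 79 mm above the bench: the middle of the knob's grip. The knob is a black fluted cylinder, 33 mm across, 62 to 96 mm above the bench, with no scale or mark and a good grip; a bare 8 mm stem stands 12 mm out of its top. Clockwise from above closes, anticlockwise opens.
- click_wheel (a point): Point on the knob's axis 51 mm above the bench, in the click wheel: 24 upright pins on a 24 mm radius, 48 to 54 mm high, so a click is 15 degrees. A spring plunger drops between two pins. Leaving a click takes 0.12 to 0.2 N m at once; this falls to nothing half-way, then the knob draws itself on into the next click, also when let go.
- stem_top (a point): Top of the stem, which rises without turning: 28.8 mm above knob_grip when closed, 0.25 mm more for each click open (too little to read from a pose). At the closed click the needle meets its seat: from there the torque does not fall off but climbs, some 4 to 5 N m a radian. 0.25 to 0.35 N m is finger-tight; 0.55 N m, 6 degrees past the closed click, crushes the seat.
- lock_lever (a joint): Angle of the lock lever about its upright pivot, rad: it starts at 0 to 0.12 (clear of the wheel) and grows clockwise as seen from above. At 0.50 (its stop) the tooth stands fully between two pins and holds the knob; it goes in only while the knob rests in a click, and stops near 0.42 if it meets a pin. It moves with light friction (about 1 N at its handle) and stays where it is left.
- lever_grip (a point): Middle of the lever's handle, an upright black peg 13 mm across and 24 mm high (54 to 78 mm above the bench) at the lever's free end, 75 mm from lever_pivot; its middle is 67 mm above the bench. The lever's flat steel arm lies 49 to 54 mm above the bench.
- lever_pivot (a point): Point on the upright pivot axis of the lock lever, at the height of lever_grip, 36 mm to the right of and 24 mm in front of the knob's axis.
- petri_dish: Covered glass dish, 66 mm across, 17 mm high, origin under its centre; stands to the right of the valve. To be left alone.
- forceps: Steel forceps, 20 x 126 x 10 mm, lying to the left of the valve; origin under the centre. To be left alone.
- rubber_stopper: Rubber stopper, 36 mm across, 30 mm high, standing left of and behind the valve; origin under the centre. To be left alone.

How it is judged (in metres and radians):
On the way, in this order (a step that is already met when the one before it is completed fails the run):
1. the valve is closed: the knob is turned clockwise to the closed click, where the needle is on its seat (z of stem_top in the frame of knob_grip below 0.028862 m), for 0.1 s.
2. the valve stands five clicks open (z of stem_top in the frame of knob_grip between 0.02995 and 0.03015 m), for 0.3 s.
3. the lock lever's tooth is fully between two pins of the click wheel (value of joint lock_lever above 0.465 rad), for 0.2 s.
At the end, for the whole second after the job is handed in: The valve stands at the fifth click from closed (within 0.4 of a click: stem 1.25 mm above its closed height, within 0.1 mm) and the lock lever is home (at least 0.465 of its 0.50 rad) (all of step 2 and value of joint lock_lever above 0.465 rad); the robot touches nothing.
It fails at once if the needle is forced into its seat (stem more than 0.1 mm below its closed height, about 0.55 N m on the knob) (z of stem_top in the frame of knob_grip below 0.0287 m).
It fails at once if the petri dish is shifted by more than 25 mm (distance of petri_dish from where it was at the start of the episode above 0.025 m).
It fails at once if the forceps is shifted by more than 25 mm (distance of forceps from where it was at the start of the episode above 0.025 m).
It fails at once if the rubber stopper is shifted by more than 25 mm (distance of rubber_stopper from where it was at the start of the episode above 0.025 m).
It also fails if it takes over 72 s, if anything falls off the work surface, if the arm or the gripper's body presses on something with over 40 N, if the wrist force passes 120 N, or if a joint passes its speed limit or range.

## Working session

There is one attempt and no reset: what is moved stays moved. The work goes in short steps, Python scripts to look and compute and a shell command to move; the robot and the scene stay as the last step left them, time stands still between calls to the robot, and variables do not carry over. Pictures are saved under pics/ and viewed, and the job is handed in when it is done.

```bash
mkdir -p pics; ls; python3 - <<'E'
from workcell import bot
import cv2
print(bot.get_obs(), bot.pinch_z)
for n in ("top","side"):
    print(n,bot.calibration(n))
    cv2.imwrite(f"pics/{n}0.png",bot.camera(n)[:,:,::-1])
E
```

```text
pics
{'time': 0.0, 'q': array([-6.72072457e+01,  5.01294429e+00,  1.00341128e+01,  9.50991003e+01,
       -3.52558713e-04,  9.00008086e+01]), 'qd': array([ 0.04184261,  0.01382582, -0.0439247 ,  0.04638973,  0.01922276,
       -0.0587951 ]), 'joint_efforts': array([ 3.45096400e-03, -5.20390248e+01,  4.64800608e+01,  1.65191473e-02,
        7.65017830e-05, -2.50107161e-05]), 'ee_pos': array([ 0.21298037, -0.50684421,  0.23056231]), 'tcp_rot': array([ 1.79999646e+02,  7.79317802e-02, -6.72080543e+01]), 'wrist_force': array([ 0.15625282, -0.01838751, -0.07005637]), 'torque': array([-0.01401109,  0.01715822,  0.01151291]), 'opening': 0.08563095267446123} 0.0187
top {'intrinsics': array([[415.24972347,   0.        , 278.864859  ],
       [  0.        , 415.24972347, 202.62295676],
       [  0.        ,   0.        ,   1.        ]]), 'xyz': array([ 0.3501104 , -0.23745817,  0.92985816]), 'attitude': array([ 1.38106207e+01,  3.47066368e-02, -9.74077156e+01])}
side {'intrinsics': array([[493.22585569,   0.        , 272.85400694],
       [  0.        , 493.22585569, 206.86319242],
       [  0.        ,   0.        ,   1.        ]]), 'xyz': array([0.48145827, 0.47691874, 0.51662549]), 'attitude': array([  60.02559962,   -1.19350712, -173.03207974])}
```

View pics/top0.png

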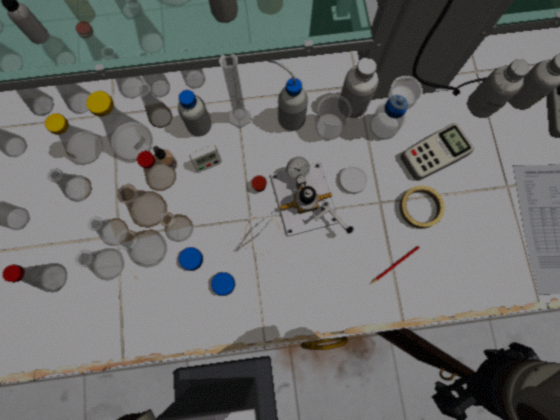

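View pics/side0.png

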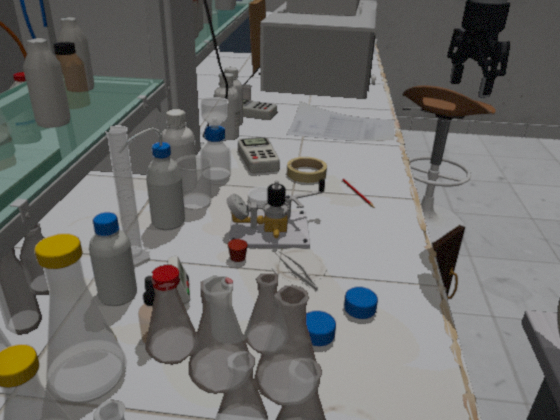

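The top view shows the valve with its knob near (307,196), the lever peg near (349,230), the dish at (352,180), the stopper at (259,183) and the forceps near (258,228). In the side view the knob is near (277,193) and the peg near (322,185). I'll zoom in.

```bash
cat > h.py <<'E'
import numpy as np, cv2
from scipy.spatial.transform import Rotation as R
from workcell import bot
F=np.diag([1,-1,-1.])
def cam(n):
    c=bot.calibration(n); return c["intrinsics"],c["xyz"],R.from_euler('xyz',c["attitude"],degrees=True).as_matrix()
def proj(n,P):
    K,t,A=cam(n); p=(K@F@A.T@(np.atleast_2d(P)-t).T).T; return p[:,:2]/p[:,2:]
def atz(n,uv,z):
    K,t,A=cam(n); d=A@F@np.linalg.inv(K)@np.array([*uv,1.]); return t+d*(z-t[2])/d[2]
E
python3 - <<'E'
import cv2
a=cv2.imread("pics/top0.png")[140:260,225:375]; cv2.imwrite("pics/t0z.png",cv2.resize(a,None,fx=5,fy=5,interpolation=cv2.INTER_CUBIC))
a=cv2.imread("pics/side0.png")[165:285,215:365]; cv2.imwrite("pics/s0z.png",cv2.resize(a,None,fx=5,fy=5,interpolation=cv2.INTER_CUBIC))
E
```

```text
(no output)
```

View pics/t0z.png

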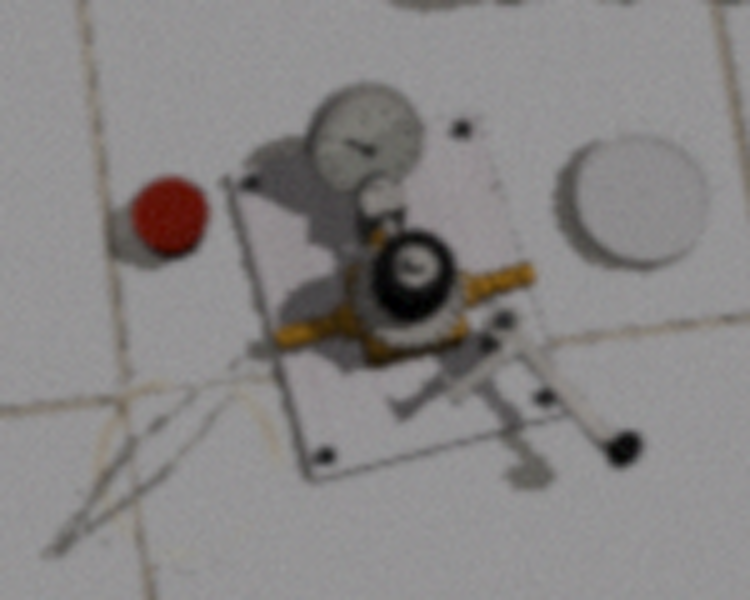

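View pics/s0z.png

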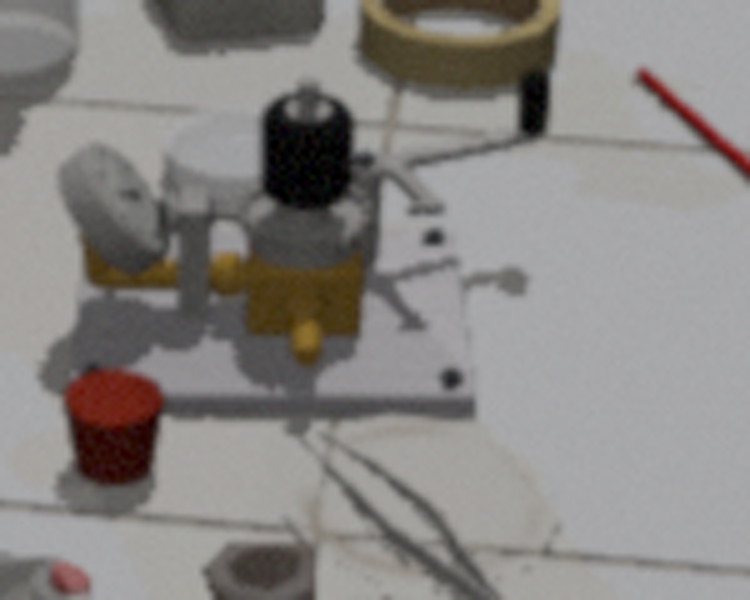

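```bash
python3 - <<'E'
from h import *
np.set_printoptions(precision=4,suppress=True)
T=lambda x,y:(x/5+225-.4,y/5+140-.4); S=lambda x,y:(x/5+215-.4,y/5+165-.4)
print("knob top",atz("top",T(413,275),.096),"side",atz("side",S(307,112),.096))
print("stem",atz("top",T(412,265),.1085),"side",atz("side",S(309,87),.1085))
print("peg",atz("top",T(625,445),.078),"side",atz("side",S(535,74),.078))
print("peg base",atz("side",S(533,132),.054))
print("pivot",atz("top",T(505,318),.056))
c=[atz("top",T(*p),.01) for p in [(228,180),(308,480),(560,418),(485,120)]]
print(np.array(c)); 
for i in range(4):
    d=c[(i+1)%4]-c[i]; print(np.linalg.norm(d),np.degrees(np.arctan2(d[1],d[0])))
c=[atz("side",S(*p),.01) for p in [(475,400),(460,262)]]; d=c[1]-c[0]
print(np.array(c),np.linalg.norm(d),np.degrees(np.arctan2(d[1],d[0])))
print("dish",atz("top",T(640,200),.017),"stopper",atz("top",T(170,215),.03))
E
```

```text
knob top [ 0.5629 -0.324   0.096 ] side [ 0.5644 -0.3216  0.096 ]
stem [ 0.5639 -0.3229  0.1085] side [ 0.5635 -0.3174  0.1085]
peg [ 0.4837 -0.4027  0.078 ] side [ 0.4825 -0.4024  0.078 ]
peg base [ 0.4815 -0.3987  0.054 ]
pivot [ 0.5489 -0.3649  0.056 ]
[[ 0.641  -0.2545  0.01  ]
 [ 0.4969 -0.2725  0.01  ]
 [ 0.5103 -0.3889  0.01  ]
 [ 0.6546 -0.3771  0.01  ]]
0.1451608648866118 -172.84495848137294
0.11714217305769443 -83.47135112077234
0.14479428058851732 4.6804411316026675
0.12339975375491333 96.32749317718451
[[ 0.4948 -0.2705  0.01  ]
 [ 0.5063 -0.3669  0.01  ]] 0.09712092900852934 -83.20600826283898
dish [ 0.6048 -0.4406  0.017 ] stopper [ 0.6216 -0.2261  0.03  ]
```

```bash
cat >> h.py <<'E'
KN=np.array([.5635,-.3225])
def need(xy,z,yaw):
    o=bot.get_obs(); A=R.from_euler('xyz',o['tcp_rot'],degrees=True)
    d=A.inv().apply(np.array([*xy,z])-o['ee_pos'])
    B=R.from_euler('xyz',[180,0,yaw],degrees=True); w=(A.inv()*B).as_rotvec()
    np.set_printoptions(precision=4,suppress=True)
    print("t",round(o['time'],2),"pos",o['ee_pos'],"rot",o['tcp_rot'],"F",o['wrist_force'],"M",o['torque'],"op",round(o['opening'],4),"q",o['q'])
    print("shift",d/.25,"turn",w/np.pi)
E
python3 - <<'E'
from h import *
T=lambda x,y:(x/5+225-.4,y/5+140-.4); S=lambda x,y:(x/5+215-.4,y/5+165-.4)
for z in (.06,.07):print("gauge",atz("top",T(365,140),z)[:2]-KN,"neck",atz("top",T(382,195),z)[:2]-KN,atz("top",T(390,220),z)[:2]-KN)
need(KN,.2,-45)
E
python3 -m pendant '[[-0.018,-0.2,0,0,0,0,0],[-0.018,-0.2,0,0,0,0,0],[-0.018,-0.2,0,0,0,0,0],[-0.018,-0.2,0,0,0,0,0],[-0.018,-0.2,0,0,0,0,0],[-0.018,-0.2,0,0,0,0,0],[-0.018,-0.2,0,0,0,0,0]]' 60
```

```text
gauge [0.07217612 0.00682931] neck [0.0461504  0.00298566] [0.03441857 0.0011373 ]
gauge [0.06889322 0.00772845] neck [0.04316669 0.00392899] [0.03156974 0.00210188]
t 0.1 pos [ 0.213  -0.5069  0.2307] rot [-179.9987    0.0675  -67.2072] F [-0.5676  0.2217  0.1795] M [-0.0334 -0.0251  0.0661] op 0.0855 q [-67.2073   5.0086  10.0395  95.0985   0.0013  89.9999]
shift [-0.1366 -1.5782  0.1228] turn [-0.0001  0.0004 -0.1234]
time: 0.8
ee_pos: [0.5218, -0.3442, 0.2276]
tcp_rot: [179.9, 0.2, -67.9]
wrist_force: [0.3, -0.6, 0.3]
opening: 0.0855
```

```bash
python3 -m pendant '[[-0.018,-0.17,0.05,0,0,-0.047,0],[0,0,0.05,0,0,-0.047,0.3],[0,0,0,0,0,0,0.3],[0,0,0,0,0,0,0.3]]' 60; python3 - <<'E'
from h import *
need(KN,.17,-50)
for n in ("top","side"):
    cv2.imwrite(f"pics/{n}1.png",bot.camera(n)[:,:,::-1])
o=bot.get_obs();print(o['torque'],o['wrist_force'])
a=cv2.imread("pics/top1.png")[120:270,210:410]
b=cv2.imread("pics/side1.png")[80:290,185:385]
cv2.imwrite("pics/z1.png",np.hstack([cv2.resize(a,(400,300)),cv2.resize(b,(400,300))]))
E
```

```text
time: 1.2
ee_pos: [0.5657, -0.318, 0.1984]
tcp_rot: [179.9, 0.5, -50.3]
wrist_force: [-0.0, -0.7, 0.4]
opening: 0.0599
t 1.2 pos [ 0.5657 -0.318   0.1984] rot [179.8964   0.5063 -50.2532] F [-0.0419 -0.6955  0.3541] M [-0.026   0.0272  0.0157] op 0.0599 q [-29.378   19.1177  22.9574  94.3496   0.0835 110.8744]
shift [0.0091 0.0181 0.1136] turn [ 0.0006  0.0028 -0.0014]
[-0.0388  0.003  -0.001 ] [-0.0796 -0.2911 -0.3844]
```

View pics/z1.png

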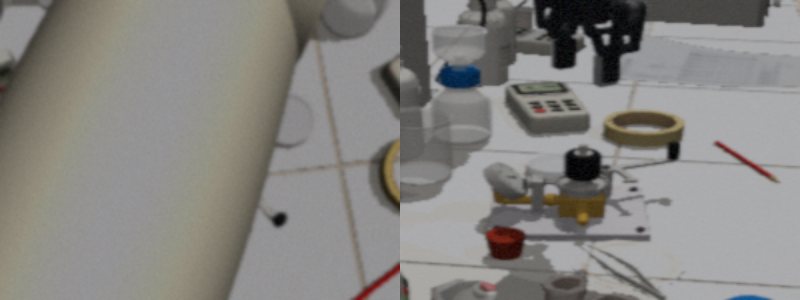

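The gripper is above the valve and the knob is in view below the fingers. I'll centre and descend.

```bash
python3 -m pendant '[[0.0045,0.009,0.1,0.0006,0.0028,0,0.3],[0.0045,0.009,0.1,0,0,0,0.3],[0,0,0,0,0,0,0.3],[0,0,0,0,0,0,0.3]]' 60; python3 - <<'E'
from h import *
need(KN,.06,-50)
cv2.imwrite("pics/side2.png",bot.camera("side")[:,:,::-1])
b=cv2.imread("pics/side2.png")[120:270,185:385]
cv2.imwrite("pics/z2.png",cv2.resize(b,(800,600),interpolation=cv2.INTER_CUBIC))
E
```

```text
time: 1.7
ee_pos: [0.5615, -0.3267, 0.1531]
tcp_rot: [-179.9, -0.4, -51.1]
wrist_force: [0.2, -0.2, 0.8]
opening: 0.0596
t 1.7 pos [ 0.5615 -0.3267  0.1531] rot [-179.8548   -0.4144  -51.0895] F [ 0.1822 -0.1619  0.7524] M [ 0.0134  0.0032 -0.0443] op 0.0596 q [-30.1859  17.5576  15.9877  87.9912  -0.0122 110.903 ]
shift [-0.0107 -0.0158  0.3724] turn [-0.0008 -0.0023 -0.006 ]
```

View pics/z2.png

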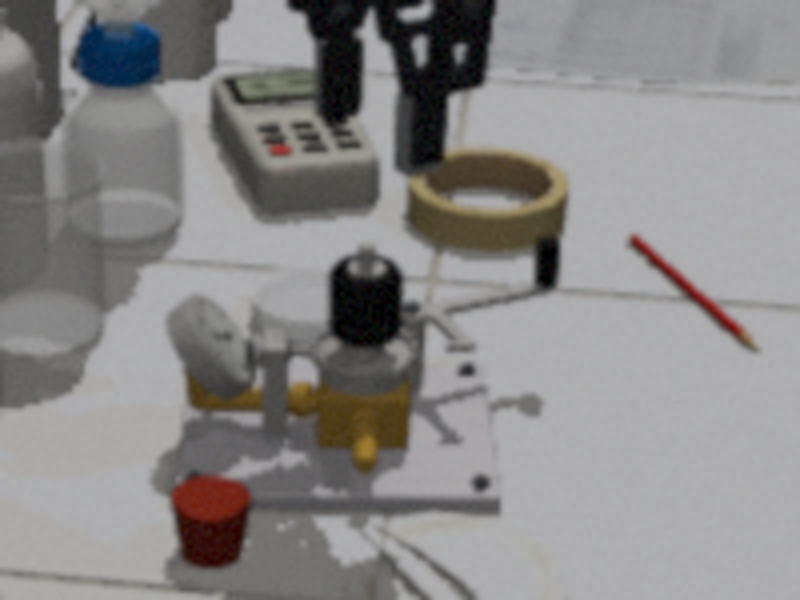

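```bash
python3 - <<'E'
from h import *
print(proj("side",[.5615,-.3267,.1531+.005]),proj("side",[[*KN,.096]]))
E
python3 -m pendant '[[-0.0107,-0.0158,0.1,-0.0008,-0.0023,-0.006,0.3],[0,0,0.05,0,0,0,0.3],[0,0,0.0,0,0,0,0.3],[0,0,0,0,0,0,0.3]]' 60; python3 - <<'E'
from h import *
need(KN,.06,-50)
E
```

```text
[[278.78592125 154.91004566]] [[276.54391269 186.80532723]]
time: 2.15
ee_pos: [0.5645, -0.324, 0.1209]
tcp_rot: [-179.9, -0.4, -50.2]
wrist_force: [0.4, 0.1, 0.5]
opening: 0.0596
t 2.15 pos [ 0.5645 -0.324   0.1209] rot [-179.864    -0.3965  -50.1987] F [0.3705 0.0811 0.4619] M [-0.0304  0.0204  0.0172] op 0.0596 q [-29.8491  17.7002  12.6156  84.4965  -0.0103 110.3491]
shift [-0.0087 -0.0002  0.2436] turn [-0.0008 -0.0022 -0.0011]
```

```bash
python3 -m pendant '[[-0.008,0,0.07,-0.0008,-0.0022,0,0.3],[0,0,0.07,0,0,0,0.3],[0,0,0.06,0,0,0,0.3],[0,0,0,0,0,0,0.3]]' 60; python3 - <<'E'
from h import *
need(KN,.06,-50)
E
```

```text
time: 2.55
ee_pos: [0.564, -0.3231, 0.0699]
tcp_rot: [-180.0, -0.1, -50.3]
wrist_force: [0.0, 0.5, -0.1]
opening: 0.06
t 2.55 pos [ 0.564  -0.3231  0.0699] rot [-179.9555   -0.1428  -50.2656] F [ 0.0415  0.5107 -0.1369] M [ 0.0111 -0.0171 -0.0298] op 0.06 q [-29.8021  18.3493   7.7965  79.2978  -0.0082 110.4634]
shift [-0.0033  0.0001  0.0397] turn [-0.0002 -0.0008 -0.0015]
```

```bash
python3 -m pendant '[[-0.0033,0,0.045,0,0,0,0.3],[0,0,0,0,0,0,0.3],[0,0,0,0,0,0,0.5],[0,0,0,0,0,0,0.7],[0,0,0,0,0,0,0.7],[0,0,0,0,0,0,0.7]]' 20; python3 - <<'E'
from h import *
need(KN,.06,-50)
cv2.imwrite("pics/side3.png",bot.camera("side")[:,:,::-1])
b=cv2.imread("pics/side3.png")[120:270,185:385]
cv2.imwrite("pics/z3.png",cv2.resize(b,(800,600),interpolation=cv2.INTER_CUBIC))
E
```

```text
time: 3.15
ee_pos: [0.5653, -0.3247, 0.0591]
tcp_rot: [-179.9, -0.5, -50.3]
wrist_force: [0.8, -0.6, -0.5]
opening: 0.032
t 3.15 pos [ 0.5653 -0.3247  0.0591] rot [-179.9451   -0.4787  -50.3399] F [ 0.7997 -0.5598 -0.4748] M [ 0.3155  0.3825 -0.0967] op 0.032 q [-29.827   18.47     6.7445  77.8068  -0.1163 110.5123]
shift [-0.0114 -0.0003 -0.0037] turn [-0.0003 -0.0027 -0.0019]
```

View pics/z3.png

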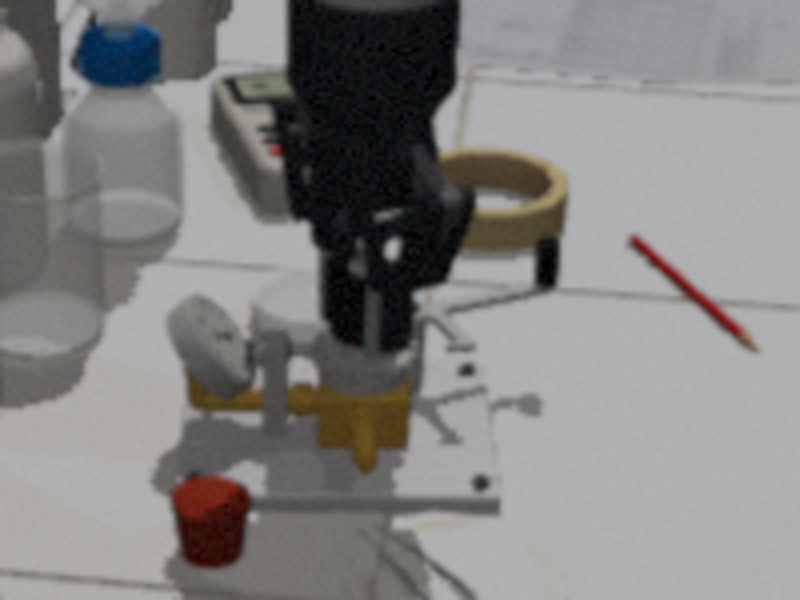

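```bash
cat >> h.py <<'E'
def tq(n=6):
    L=[]
    for i in range(n):
        bot.camera("side"); o=bot.get_obs(); L.append([*o['ee_pos']*1000,*o['tcp_rot'],*o['wrist_force'],*o['torque']])
    L=np.array(L); np.set_printoptions(precision=3,suppress=True)
    m=L.mean(0); print("t",round(o['time'],2),"pos",m[:3],"yaw",round(m[5],2),"F",m[6:9],"M",m[9:],"+-",round(L[:,11].std(),3),"op",round(o['opening'],4),"q6",o['q'][5])
E
python3 -m pendant '[[0,0,0,0,0,0,0.7],[0,0,0,0,0,0,0.8],[0,0,0,0,0,0,0.8]]' 60; python3 - <<'E'
from h import *
tq()
E
```

```text
time: 3.5
ee_pos: [0.5652, -0.3247, 0.0593]
tcp_rot: [-179.9, -0.5, -50.4]
wrist_force: [1.6, -2.2, -3.2]
opening: 0.0315
t 3.8 pos [ 565.216 -324.725   59.237] yaw -50.35 F [ 1.255 -1.857 -3.089] M [ 0.22   0.153 -0.111] +- 0.021 op 0.0317 q6 110.52086317597956
```

```bash
python3 -m pendant '[[0,0,0,0,0,0.017,0.8]]' 60; python3 - <<'E'
from h import *
tq(4)
E
```

```text
time: 3.9
ee_pos: [0.5653, -0.3247, 0.0592]
tcp_rot: [-179.9, -0.5, -53.4]
wrist_force: [1.8, -1.4, -2.4]
opening: 0.0317
t 4.1 pos [ 565.272 -324.706   59.248] yaw -53.44 F [ 1.772 -1.839 -3.748] M [0.269 0.07  0.083] +- 0.025 op 0.032 q6 113.4983995830235
```

```bash
python3 -m pendant '[[0,0,0,0,0,0.017,0.8]]' 60; python3 - <<'E'
from h import *
tq(4)
E
python3 -m pendant '[[0,0,0,0,0,0.017,0.8]]' 60; python3 - <<'E'
from h import *
tq(4)
E
```

```text
time: 4.2
ee_pos: [0.5653, -0.3247, 0.0592]
tcp_rot: [-179.9, -0.5, -56.3]
wrist_force: [1.4, -1.7, -3.7]
opening: 0.032
t 4.4 pos [ 565.298 -324.73    59.219] yaw -56.38 F [ 1.818 -1.886 -4.713] M [ 0.23  -0.042  0.034] +- 0.051 op 0.0315 q6 116.4448681475744
time: 4.5
ee_pos: [0.5654, -0.3248, 0.0592]
tcp_rot: [-179.9, -0.5, -59.2]
wrist_force: [1.9, -1.9, -6.0]
opening: 0.0314
t 4.7 pos [ 565.345 -324.776   59.23 ] yaw -59.31 F [ 1.777 -2.25  -3.533] M [ 0.165 -0.056  0.033] +- 0.015 op 0.032 q6 119.38304255255728
```

```bash
for i in 1; do :; done; python3 -m pendant '[[0,0,0,0,0,0.017,0.8]]' 60; python3 - <<'E'
from h import *
tq(4)
E
python3 -m pendant '[[0,0,0,0,0,0.017,0.8]]' 60; python3 - <<'E'
from h import *
tq(4)
E
python3 -m pendant '[[0,0,0,0,0,0.012,0.8]]' 60; python3 - <<'E'
from h import *
tq(4)
E
```

```text
time: 4.8
ee_pos: [0.5654, -0.3248, 0.0592]
tcp_rot: [-179.8, -0.5, -62.2]
wrist_force: [1.6, -2.9, -1.7]
opening: 0.0316
t 5.0 pos [ 565.37  -324.809   59.238] yaw -62.25 F [ 2.054 -1.921 -4.669] M [ 0.169 -0.103 -0.04 ] +- 0.035 op 0.0319 q6 122.32114013904693
time: 5.1
ee_pos: [0.5654, -0.3248, 0.0592]
tcp_rot: [-179.8, -0.5, -65.1]
wrist_force: [2.6, -2.8, -4.3]
opening: 0.0314
t 5.3 pos [ 565.417 -324.852   59.236] yaw -65.19 F [ 2.666 -2.065 -4.042] M [ 0.171 -0.152 -0.111] +- 0.018 op 0.0319 q6 125.25482146951845
time: 5.4
ee_pos: [0.5654, -0.3249, 0.0593]
tcp_rot: [-179.8, -0.5, -67.1]
wrist_force: [2.3, -2.1, -4.4]
opening: 0.0316
t 5.6 pos [ 565.436 -324.883   59.233] yaw -67.2 F [ 2.526 -2.51  -3.853] M [ 0.082 -0.144 -0.106] +- 0.031 op 0.0316 q6 127.30940566185858
```

```bash
python3 -m pendant '[[0,0,0,0,0,0.013,0.8]]' 60; python3 - <<'E'
from h import *
tq(4)
E

```

```text
time: 5.7
ee_pos: [0.5655, -0.3249, 0.0593]
tcp_rot: [-179.8, -0.5, -69.4]
wrist_force: [0.8, -2.0, -4.6]
opening: 0.0318
t 5.9 pos [ 565.445 -324.867   59.222] yaw -69.44 F [ 2.808 -2.629 -4.181] M [ 0.117 -0.218  0.119] +- 0.014 op 0.0316 q6 129.54162922671614
```

```bash
python3 -m pendant '[[0,0,0,0,0,0.011,0.8]]' 60; python3 - <<'E'
from h import *
tq(4)
E

```

```text
time: 6.0
ee_pos: [0.5655, -0.3249, 0.0592]
tcp_rot: [-179.8, -0.4, -71.3]
wrist_force: [2.8, -2.8, -5.6]
opening: 0.0322
t 6.2 pos [ 565.475 -324.916   59.241] yaw -71.32 F [ 2.993 -2.567 -5.987] M [ 0.132 -0.32   0.07 ] +- 0.042 op 0.0321 q6 131.43261628850826
```

```bash
python3 -m pendant '[[0,0,0,0,0,0.017,0.8],[0,0,0,0,0,0.017,0.8],[0,0,0,0,0,0.017,0.8]]' 60; python3 - <<'E'
from h import *
tq(4)
E

```

```text
time: 6.5
ee_pos: [0.5656, -0.3251, 0.0592]
tcp_rot: [-179.7, -0.4, -80.5]
wrist_force: [2.7, -2.2, -5.7]
opening: 0.0316
t 6.7 pos [ 565.563 -325.067   59.245] yaw -80.44 F [ 1.845 -3.347 -3.628] M [ 0.008 -0.236 -0.069] +- 0.01 op 0.0315 q6 140.47556302589933
```

```bash
python3 -m pendant '[[0,0,0,0,0,0.017,0.8]]' 60; python3 - <<'E'
from h import *
tq(4)
E

```

```text
time: 6.8
ee_pos: [0.5656, -0.3251, 0.0593]
tcp_rot: [-179.7, -0.4, -83.3]
wrist_force: [2.3, -2.7, -3.4]
opening: 0.0318
t 7.0 pos [ 565.582 -325.08    59.237] yaw -83.33 F [ 2.766 -3.222 -3.762] M [-0.004 -0.288  0.092] +- 0.031 op 0.0318 q6 143.4029185622541
```

```bash
python3 -m pendant '[[0,0,0,0,0,0.01,0.8]]' 60; python3 - <<'E'
from h import *
tq(4)
E

```

```text
time: 7.1
ee_pos: [0.5656, -0.3251, 0.0592]
tcp_rot: [-179.6, -0.4, -85.0]
wrist_force: [2.5, -2.0, -4.2]
opening: 0.0318
t 7.3 pos [ 565.594 -325.101   59.252] yaw -85.07 F [ 3.262 -3.446 -4.817] M [-0.018 -0.387  0.273] +- 0.032 op 0.0318 q6 145.16990633968928
```

```bash
python3 -m pendant '[[0,0,0,0,0,0.004,0.8]]' 60; python3 - <<'E'
from h import *
tq(5)
E

```

```text
time: 7.4
ee_pos: [0.5656, -0.3251, 0.0592]
tcp_rot: [-179.6, -0.4, -85.7]
wrist_force: [2.9, -3.8, -4.8]
opening: 0.0316
t 7.65 pos [ 565.599 -325.114   59.251] yaw -85.74 F [ 2.723 -3.431 -4.208] M [-0.05  -0.308  0.346] +- 0.02 op 0.0318 q6 145.88031919400382
```

Mz climbs past −82.5° instead of falling off (0.09, 0.27, then 0.35 N·m), so the needle is seated finger-tight and the valve was 2 clicks open. Next I'll ease back to the click, release, and regrip with room for +75°.

```bash
python3 -m pendant '[[0,0,0,0,0,-0.018,0.8],[0,0,0,0,0,0,0.8],[0,0,0,0,0,0,0.5],[0,0,0,0,0,0,0.35],[0,0,0,0,0,0,0.35],[0,0,0,0,0,0,0.35]]' 60; python3 - <<'E'
from h import *
tq(4); need([.5655,-.325],.0592,-112.5)
E

```

```text
time: 8.25
ee_pos: [0.5655, -0.3247, 0.0609]
tcp_rot: [-179.6, -0.4, -82.6]
wrist_force: [0.2, -0.3, 0.8]
opening: 0.0556
t 8.45 pos [ 565.498 -324.731   60.799] yaw -82.62 F [-0.106  0.208  0.63 ] M [ 0.006 -0.011  0.012] +- 0.032 op 0.0552 q6 142.79855813355192
t 8.45 pos [ 0.5655 -0.3247  0.0607] rot [-179.637    -0.4235  -82.6171] F [-0.2815  0.1898  0.7146] M [-0.0312 -0.0298  0.0114] op 0.0552 q [-29.8166  18.3871   6.8139  77.8815  -0.1178 142.7986]
shift [0.001  0.0001 0.0058] turn [-0.0026 -0.0018  0.166 ]
```

```bash
python3 -m pendant '[[0,0,0.003,-0.0026,-0.0018,0.0415,0.35],[0,0,0,0,0,0.0415,0.35],[0,0,0,0,0,0.0415,0.35],[0,0,0,0,0,0.0415,0.35],[0,0,0,0,0,0,0.35],[0,0,0,0,0,0,0.35]]' 60; python3 - <<'E'
from h import *
need([.5655,-.325],.060,-112.5)
E

```

```text
time: 9.05
ee_pos: [0.5653, -0.3246, 0.0597]
tcp_rot: [179.9, -0.1, -113.4]
wrist_force: [-0.5, -0.1, 0.2]
opening: 0.0558
t 9.05 pos [ 0.5653 -0.3246  0.0597] rot [ 179.9106   -0.0973 -113.4096] F [-0.4971 -0.1073  0.1993] M [0.0496 0.0225 0.027 ] op 0.0558 q [-29.8205  19.0208   7.5094  78.5666  -0.1066 173.5892]
shift [ 0.001  -0.0012 -0.0012] turn [ 0.0005 -0.0005 -0.0051]
```

```bash
python3 -m pendant '[[0,0,0,0,0,0,0.6],[0,0,0,0,0,0,0.8],[0,0,0,0,0,0,0.8],[0,0,0,0,0,0,0.8],[0,0,0,0,0,0,0.8]]' 60; python3 - <<'E'
from h import *
tq(5)
E

```

```text
time: 9.55
ee_pos: [0.5649, -0.3255, 0.0602]
tcp_rot: [179.9, -0.2, -113.0]
wrist_force: [-0.3, -1.0, 1.0]
opening: 0.0321
t 9.8 pos [ 564.891 -325.521   60.252] yaw -112.99 F [-0.508 -0.551 -0.097] M [ 0.07   0.016 -0.01 ] +- 0.017 op 0.032 q6 173.13229214216264
```

```bash
python3 -m pendant '[[0,0,0,0,0,-0.0165,0.8]]' 60; python3 - <<'E'
from h import *
tq(3)
E
python3 -m pendant '[[0,0,0,0,0,-0.033,0.8],[0,0,0,0,0,-0.033,0.8]]' 60; python3 - <<'E'
from h import *
tq(3)
E
python3 -m pendant '[[0,0,0,0,0,-0.033,0.8]]' 60; python3 - <<'E'
from h import *
tq(3)
E

```

```text
time: 9.9
ee_pos: [0.5649, -0.3256, 0.0602]
tcp_rot: [179.9, -0.2, -110.0]
wrist_force: [-0.1, -0.3, 0.6]
opening: 0.0315
t 10.05 pos [ 564.864 -325.53    60.241] yaw -109.94 F [-0.649 -1.168  0.442] M [ 0.009  0.068 -0.113] +- 0.041 op 0.0315 q6 170.21484356165354
time: 10.25
ee_pos: [0.5649, -0.3255, 0.0602]
tcp_rot: [179.9, -0.2, -98.1]
wrist_force: [-0.1, -1.9, 0.8]
opening: 0.0318
t 10.4 pos [ 564.884 -325.478   60.245] yaw -98.12 F [-0.847 -0.723  0.517] M [0.073 0.04  0.041] +- 0.066 op 0.0318 q6 158.5412275781179
time: 10.5
ee_pos: [0.5649, -0.3255, 0.0602]
tcp_rot: [179.9, -0.2, -92.7]
wrist_force: [-0.8, -1.4, 0.2]
opening: 0.0315
t 10.65 pos [ 564.866 -325.459   60.215] yaw -92.47 F [-0.666 -0.645  0.025] M [0.037 0.068 0.022] +- 0.034 op 0.0319 q6 152.84283313021976
```

```bash
python3 -m pendant '[[0,0,0,0,0,-0.036,0.8]]' 60; python3 - <<'E'
from h import *
tq(4)
E
python3 -m pendant '[[0,0,0,0,0,-0.033,0.8]]' 60; python3 - <<'E'
from h import *
tq(4)
E
python3 -m pendant '[[0,0,0,0,0,-0.033,0.8],[0,0,0,0,0,-0.019,0.8]]' 60; python3 - <<'E'
from h import *
tq(4)
E

```

```text
time: 10.75
ee_pos: [0.5649, -0.3254, 0.0603]
tcp_rot: [179.8, -0.1, -86.5]
wrist_force: [-0.9, -0.5, 1.6]
opening: 0.0318
t 10.95 pos [ 564.877 -325.417   60.242] yaw -86.31 F [-0.631  0.049  0.875] M [0.021 0.091 0.072] +- 0.023 op 0.0314 q6 146.65158407304853
time: 11.05
ee_pos: [0.5649, -0.3255, 0.0602]
tcp_rot: [179.8, -0.1, -80.8]
wrist_force: [-1.5, 1.5, 1.2]
opening: 0.0322
t 11.25 pos [ 564.871 -325.423   60.226] yaw -80.67 F [-0.177 -0.369 -0.641] M [ 0.075  0.022 -0.067] +- 0.043 op 0.0317 q6 140.98399960232342
time: 11.45
ee_pos: [0.5649, -0.3254, 0.0602]
tcp_rot: [179.8, -0.1, -71.7]
wrist_force: [-0.6, -0.4, 1.0]
opening: 0.0317
t 11.65 pos [ 564.864 -325.393   60.229] yaw -71.79 F [-0.209 -0.137  0.295] M [0.026 0.064 0.075] +- 0.028 op 0.0317 q6 132.032990344433
```

```bash
python3 -m pendant '[[0,0,0,0,0,-0.033,0.8]]' 60; python3 - <<'E'
from h import *
tq(4)
E

```

```text
time: 11.75
ee_pos: [0.5648, -0.3254, 0.0602]
tcp_rot: [179.8, -0.1, -66.1]
wrist_force: [-0.4, 0.4, -0.1]
opening: 0.0316
t 11.95 pos [ 564.855 -325.406   60.231] yaw -65.99 F [ 0.04  -0.464 -0.234] M [-0.025  0.066 -0.153] +- 0.107 op 0.0319 q6 126.33457552675726
```

```bash
python3 -m pendant '[[0,0,0,0,0,-0.03,0.8],[0,0,0,0,0,-0.027,0.8]]' 60; python3 - <<'E'
from h import *
tq(4)
E
python3 -m pendant '[[0,0,0,0,0,-0.033,0.8]]' 60; python3 - <<'E'
from h import *
tq(4)
E

```

```text
time: 12.15
ee_pos: [0.5648, -0.3253, 0.0602]
tcp_rot: [179.8, -0.0, -56.1]
wrist_force: [-1.2, -0.5, 2.6]
opening: 0.0315
t 12.35 pos [ 564.825 -325.344   60.234] yaw -56.17 F [-1.282 -0.272  2.125] M [-0.061  0.248  0.075] +- 0.024 op 0.032 q6 116.48141496002937
time: 12.45
ee_pos: [0.5648, -0.3254, 0.0602]
tcp_rot: [179.8, -0.0, -50.6]
wrist_force: [-0.4, 1.4, 1.6]
opening: 0.032
t 12.65 pos [ 564.805 -325.365   60.233] yaw -50.46 F [-1.277 -0.16  -0.272] M [-0.002  0.145 -0.06 ] +- 0.031 op 0.032 q6 110.7897986471092
```

```bash
python3 -m pendant '[[0,0,0,0,0,-0.03,0.8],[0,0,0,0,0,-0.022,0.8]]' 60; python3 - <<'E'
from h import *
tq(4)
E

```

```text
time: 12.85
ee_pos: [0.5648, -0.3253, 0.0602]
tcp_rot: [179.8, 0.0, -41.5]
wrist_force: [-0.9, -1.0, 1.1]
opening: 0.0318
t 13.05 pos [ 564.796 -325.313   60.227] yaw -41.56 F [-0.635  0.201 -0.712] M [0.074 0.063 0.066] +- 0.023 op 0.0319 q6 101.82878438455661
```

```bash
python3 -m pendant '[[0,0,0,0,0,-0.0195,0.8],[0,0,0,0,0,0,0.8],[0,0,0,0,0,0,0.8]]' 60; python3 - <<'E'
from h import *
tq(5)
E

```

```text
time: 13.35
ee_pos: [0.5648, -0.3253, 0.0602]
tcp_rot: [179.8, 0.0, -38.6]
wrist_force: [-1.7, -1.0, 2.5]
opening: 0.0323
t 13.6 pos [ 564.788 -325.328   60.234] yaw -38.55 F [-0.636 -0.474  0.363] M [-0.013  0.137  0.042] +- 0.026 op 0.0318 q6 98.64005443615116
```

```bash
python3 -m pendant '[[0,0,0,0,0,-0.003,0.8],[0,0,0,0,0,0,0.8],[0,0,0,0,0,0,0.8],[0,0,0,0,0,0,0.5],[0,0,0,0,0,0,0.3],[0,0,0,0,0,0,0.3],[0,0,0,0,0,0,0.3]]' 60;  python3 - <<'E'
from h import *
tq(3)
E
python3 -m pendant '[[0,0,-0.15,0,0,0,0.3],[0,0,-0.15,0,0,0,0.3],[0,0,-0.15,0,0,0,0.3],[0,0,0,0,0,0,0.3]]'
python3 - <<'E'
from h import *
cv2.imwrite("pics/side4.png",bot.camera("side")[:,:,::-1])
b=cv2.imread("pics/side4.png")[150:270,205:365]
cv2.imwrite("pics/z4.png",cv2.resize(b,(800,600),interpolation=cv2.INTER_CUBIC))
E

```

```text
time: 14.3
ee_pos: [0.565, -0.3253, 0.0601]
tcp_rot: [179.8, 0.0, -38.0]
wrist_force: [0.6, -0.3, -0.3]
opening: 0.0597
t 14.45 pos [ 564.986 -325.261   60.113] yaw -37.99 F [-0.07  -0.3   -0.076] M [-0.015  0.023 -0.001] +- 0.023 op 0.0596 q6 98.13363115091536
time: 14.85
ee_pos: [0.5642, -0.3244, 0.1747]
tcp_rot: [179.8, 0.2, -38.0]
wrist_force: [0.2, -1.1, 0.7]
opening: 0.0596
```

View pics/z4.png

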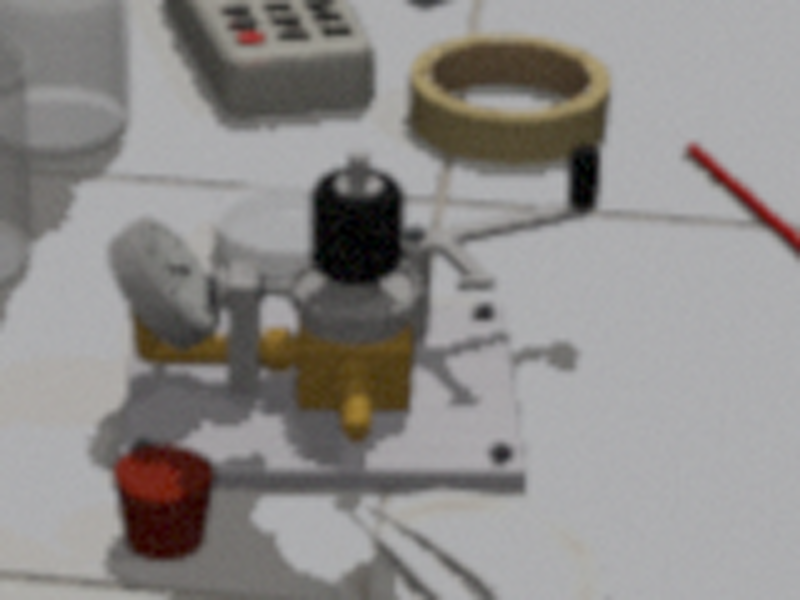

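```bash
python3 - <<'E'
from h import *
need([.485,-.4045],.12,-68)
# peg re-measure from side pic
S=lambda x,y:(x/5+205-.4,y/5+150-.4)
print("peg",atz("side",S(584,148),.078),"base",atz("side",S(582,208),.054),"knob",atz("side",S(358,187),.096))
E

```

```text
t 14.9 pos [ 0.5637 -0.3241  0.1719] rot [179.7582   0.4202 -37.9854] F [-0.0774 -0.4711 -0.7975] M [-0.0552 -0.0786  0.012 ] op 0.0594 q [-29.8204  18.7916  19.6038  91.2625  -0.1796  98.1649]
shift [-0.0485  0.4462  0.2097] turn [0.0019 0.0019 0.1668]
peg [ 0.4829 -0.4032  0.078 ] base [ 0.4818 -0.3978  0.054 ] knob [ 0.564  -0.3216  0.096 ]
```

```bash
python3 -m pendant '[[-0.018,0.15,0,0.0019,0.0019,0,0.3],[-0.018,0.15,0,0,0,0,0.3],[-0.018,0.146,0,0,0,0,0.3],[0,0,0,0,0,0.042,0.3],[0,0,0.05,0,0,0.042,0.3],[0,0,0.05,0,0,0.042,0.3],[0,0,0.05,0,0,0.042,0.3],[0,0,0,0,0,0,0.3]]' 20
python3 - <<'E'
from h import *
need([.485,-.4045],.057,-68)
cv2.imwrite("pics/side5.png",bot.camera("side")[:,:,::-1])
b=cv2.imread("pics/side5.png")[130:280,245:445]
cv2.imwrite("pics/z5.png",cv2.resize(b,(800,600),interpolation=cv2.INTER_CUBIC))
E

```

```text
time: 15.7
ee_pos: [0.479, -0.4049, 0.1232]
tcp_rot: [179.8, 0.6, -69.2]
wrist_force: [0.1, -0.2, 0.6]
opening: 0.0598
t 15.7 pos [ 0.479  -0.4049  0.1232] rot [179.7779   0.6136 -69.2482] F [ 0.0998 -0.1933  0.5739] M [-0.0118 -0.0103  0.0084] op 0.0598 q [-40.2572  15.4861  10.1405  85.2988   0.1031 118.9892]
shift [ 0.0096 -0.024   0.2646] turn [ 0.0012  0.0034 -0.0069]
```

View pics/z5.png

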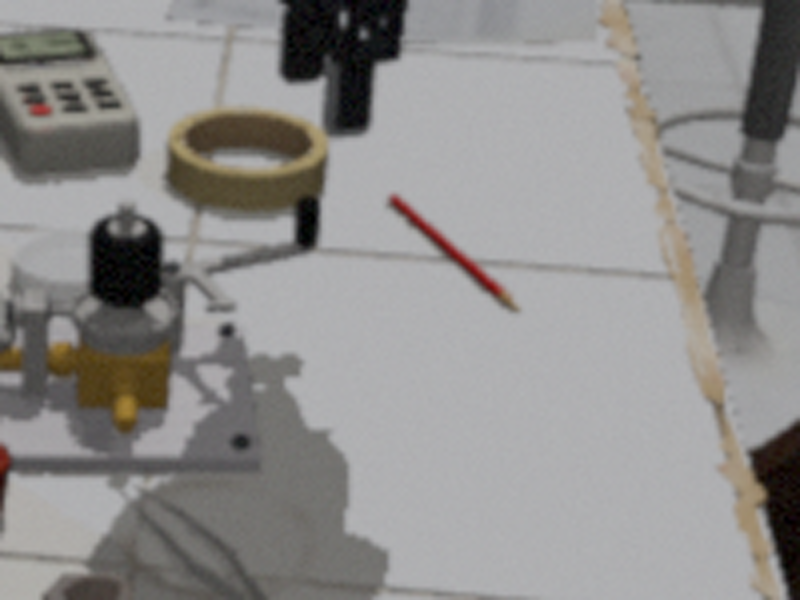

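Fingers are above and straddling the peg (peg top about (307,200) in the crop, finger tips about (300,75) and (348,128)). Descending.

```bash
python3 -m pendant '[[0.0096,-0.024,0.06,0.0012,0.0034,-0.006,0.3],[0,0,0.06,0,0,0,0.3],[0,0,0,0,0,0,0.3]]' 20
python3 - <<'E'
from h import *
need([.485,-.4045],.057,-68)
E

```

```text
time: 16.05
ee_pos: [0.4858, -0.4051, 0.0936]
tcp_rot: [-180.0, -0.1, -67.3]
wrist_force: [-0.6, -0.4, -0.5]
opening: 0.0597
t 16.05 pos [ 0.4858 -0.4051  0.0936] rot [-179.9616   -0.0759  -67.2978] F [-0.5966 -0.4455 -0.4739] M [ 0.0425  0.0503 -0.0098] op 0.0597 q [-39.8202  15.6794   7.1166  81.3521  -0.001  117.4775]
shift [-0.0037  0.0023  0.1465] turn [-0.0002 -0.0004  0.0039]
```

```bash
python3 -m pendant '[[-0.0037,0.0023,0.07,0,0,0,0.3],[0,0,0.07,0,0,0,0.3],[0,0,0,0,0,0,0.3],[0,0,0,0,0,0,0.6],[0,0,0,0,0,0,0.85],[0,0,0,0,0,0,0.9],[0,0,0,0,0,0,0.9],[0,0,0,0,0,0,0.9]]' 20
python3 - <<'E'
from h import *
need([.485,-.4045],.057,-68)
cv2.imwrite("pics/side6.png",bot.camera("side")[:,:,::-1])
b=cv2.imread("pics/side6.png")[130:280,245:445]
cv2.imwrite("pics/z6.png",cv2.resize(b,(800,600),interpolation=cv2.INTER_CUBIC))
E

```

```text
time: 16.85
ee_pos: [0.4858, -0.4054, 0.063]
tcp_rot: [-179.9, -0.3, -67.0]
wrist_force: [0.6, -0.4, -4.2]
opening: 0.012
t 16.85 pos [ 0.4858 -0.4054  0.063 ] rot [-179.8563   -0.258   -66.9544] F [ 0.6314 -0.4021 -4.2276] M [-0.0852 -0.0446 -0.006 ] op 0.012 q [-39.8503  15.9468   4.0499  77.8079   0.0103 117.1038]
shift [-0.0047  0.0016  0.024 ] turn [-0.0008 -0.0014  0.0058]
```

View pics/z6.png

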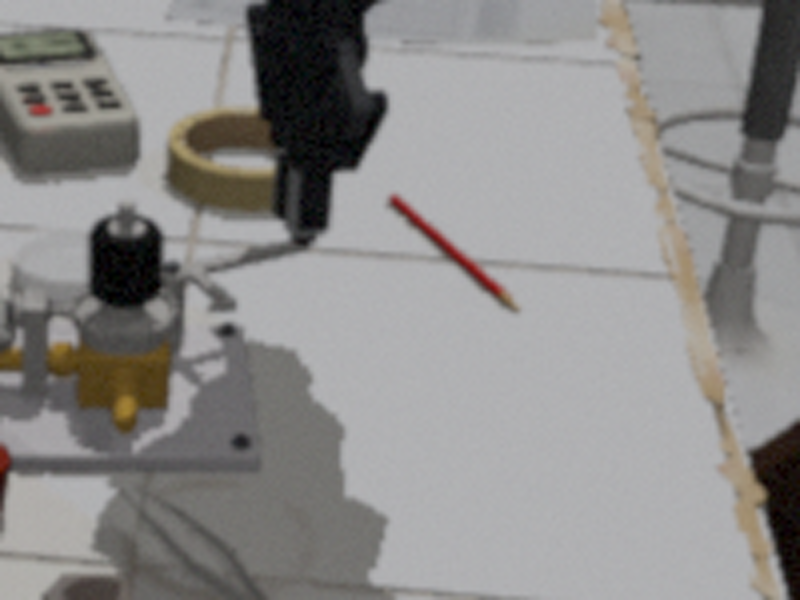

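```bash
python3 -m pendant '[[-0.0235,0.005,0,0,0,0.0255,0.9],[-0.0235,0.005,0,0,0,0.0255,0.9],[-0.0235,0.005,0,0,0,0.0255,0.9],[0,0,0,0,0,0,0.9]]' 20
cat >> h.py <<'E'
def lev():
    o=bot.get_obs(); p=o['ee_pos'][:2]-[.5452,-.3635]; a=np.arctan2(p[1],p[0]); print("r",np.hypot(*p),"swing",-(a-np.arctan2(-.0419,-.0594)))
E
python3 - <<'E'
from h import *
tq(4);lev()
E

```

```text
time: 17.3
ee_pos: [0.4775, -0.3893, 0.0629]
tcp_rot: [-179.7, -0.2, -81.2]
wrist_force: [-0.4, -0.3, -3.5]
opening: 0.0119
t 17.5 pos [ 477.654 -389.734   62.87 ] yaw -80.99 F [-0.065  1.19  -1.953] M [ 0.249 -0.077  0.032] +- 0.029 op 0.0116 q6 131.7329110758926
r 0.07247411326172291 swing 0.24186927980240513
```

```bash
python3 -m pendant '[[-0.0235,0.005,0,0,0,0.0255,0.9],[-0.015,0.003,0,0,0,0.017,0.9]]' 20
python3 - <<'E'
from h import *
tq(3);lev()
E
python3 -m pendant '[[-0.012,0.003,0,0,0,0.013,0.9]]' 20
python3 - <<'E'
from h import *
tq(3);lev()
E

```

```text
time: 17.7
ee_pos: [0.4751, -0.3813, 0.0629]
tcp_rot: [-179.6, -0.2, -88.7]
wrist_force: [0.4, -0.4, -2.9]
opening: 0.0116
t 17.85 pos [ 475.045 -381.105   62.886] yaw -88.63 F [ 0.718  1.453 -2.46 ] M [ 0.325 -0.142  0.043] +- 0.011 op 0.0117 q6 139.68538401989602
r 0.07235274754556376 swing 0.366784710627988
time: 17.95
ee_pos: [0.4745, -0.3787, 0.0629]
tcp_rot: [-179.6, -0.2, -90.7]
wrist_force: [1.8, 0.5, -2.7]
opening: 0.0121
t 18.1 pos [ 474.419 -378.312   62.874] yaw -90.77 F [ 2.444  1.65  -2.817] M [ 0.211 -0.329  0.024] +- 0.017 op 0.0119 q6 142.058946916578
r 0.0723171960646425 swing 0.40737949804562135
```

```bash
python3 -m pendant '[[-0.012,0.003,0,0,0,0.013,0.9]]' 20
python3 - <<'E'
from h import *
tq(3);lev()
E
python3 -m pendant '[[-0.012,0.003,0,0,0,0.013,0.9]]' 20
python3 - <<'E'
from h import *
tq(3);lev()
E

```

```text
time: 18.2
ee_pos: [0.474, -0.3758, 0.0629]
tcp_rot: [-179.6, -0.2, -92.9]
wrist_force: [1.7, 0.8, -2.6]
opening: 0.0118
t 18.35 pos [ 473.915 -375.404   62.878] yaw -92.99 F [ 2.873  0.71  -2.217] M [ 0.178 -0.427  0.032] +- 0.03 op 0.0121 q6 144.44980210829357
r 0.07227899676367797 swing 0.44843825275986005
time: 18.45
ee_pos: [0.4738, -0.374, 0.0631]
tcp_rot: [-179.5, -0.3, -95.2]
wrist_force: [3.9, -15.6, -6.9]
opening: 0.0118
t 18.6 pos [ 473.784 -374.278   63.081] yaw -95.26 F [ 3.546 -8.354 -6.706] M [-1.636 -0.722  0.097] +- 0.025 op 0.0116 q6 146.85860134190133
r 0.07224681602759071 swing 0.46448286107908787
```

```bash
python3 -m pendant '[[-0.012,0.003,0,0,0,0,0.9],[-0.012,0.003,0,0,0,0,0.9]]' 20
python3 - <<'E'
from h import *
tq(3);lev()
E
python3 -m pendant '[[0,0,0,0,0,0,0.8],[0,0,0,0,0,0,0.6],[0,0,0,0,0,0,0.45],[0,0,0,0,0,0,0.45],[0,0,-0.1,0,0,0,0.45],[0,0,-0.2,0,0,0,0.45],[0,0,-0.1,0,0,0,0.45]]' 20

```

```text
time: 18.8
ee_pos: [0.4739, -0.374, 0.0633]
tcp_rot: [-179.3, -0.9, -95.1]
wrist_force: [4.9, -15.7, -9.6]
opening: 0.0118
t 18.95 pos [ 473.827 -374.046   63.272] yaw -95.07 F [  4.845 -15.141  -9.882] M [-2.988 -0.9    0.146] +- 0.023 op 0.0122 q6 146.97315641919946
r 0.07215944184215388 swing 0.46742226268283993
time: 19.65
ee_pos: [0.4705, -0.372, 0.1625]
tcp_rot: [-179.7, -0.8, -94.8]
wrist_force: [0.5, -0.3, 0.6]
opening: 0.0469
```

Now I'll back away towards the robot and to its right, so both cameras can see the valve.

```bash
python3 -m pendant '[[0.1,0.2,-0.1,0,0,0,0.45],[0.1,0.2,0,0,0,0,0.45],[0.15,0.15,0,0,0,0,0.45],[0.15,0.1,0,0,0,0,0.45],[0.15,0.1,0,0,0,0,0.45],[0,0,0,0,0,0,0.45]]' 20
python3 - <<'E'
from h import *
for n in ("top","side"):
    cv2.imwrite(f"pics/{n}7.png",bot.camera(n)[:,:,::-1])
a=cv2.imread("pics/top7.png")[150:250,260:360]
b=cv2.imread("pics/side7.png")[165:265,235:335]
cv2.imwrite("pics/z7.png",np.hstack([cv2.resize(x,(400,400),interpolation=cv2.INTER_CUBIC) for x in(a,b)]))
cv2.imwrite("pics/top7b.png",cv2.imread("pics/top7.png"))
E

```

```text
time: 20.25
ee_pos: [0.2822, -0.5152, 0.1904]
tcp_rot: [-179.3, -1.2, -94.3]
wrist_force: [0.0, 0.9, -0.1]
opening: 0.047
```

View pics/z7.png

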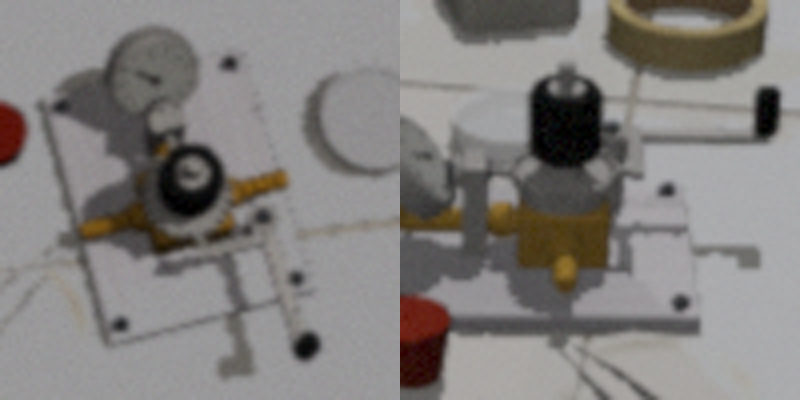

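View pics/top7b.png

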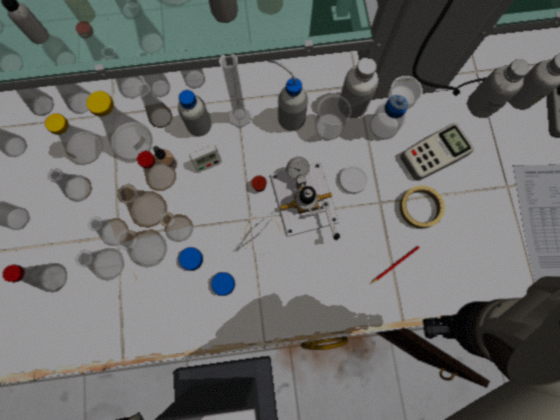

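```bash
python3 - <<'E'
from h import *
from scipy.optimize import least_squares
P=np.array([[485.8,-405.4],[477.6,-389.7],[475.05,-381.1],[474.42,-378.3],[473.92,-375.4],[473.8,-374.1]])
s=least_squares(lambda c:np.hypot(*(P-c).T)-75,[545,-363]); c=s.x
a=np.unwrap(np.arctan2(*(P-c).T[::-1])); print(c,s.fun,"swing",a[0]-a,np.degrees(a[-1])%360-180)
pv=atz("top",(325.6,203.5),.056)[:2]
for uv in [(349.6,228.6),(336.2,235.7)]:
    p=atz("top",uv,.078)[:2]; d=p-pv; print("cam",p,np.hypot(*d),np.degrees(np.arctan2(d[1],d[0])))
print(atz("side",(767/4+235-.4,90/4+165-.4),.078))
tq(2)
E
```

```text
[ 547.97753611 -363.54150118] [-0.04548099  0.08171981  0.01150848  0.02349236  0.00095099 -0.07477888] swing [0.         0.23665448 0.35624899 0.39450873 0.43374088 0.45112737] 8.101114485111879
cam [ 0.48365513 -0.40268915] 0.07486420096396523 -149.54942559868635
cam [ 0.4725218  -0.37263764] 0.07608140540149472 -174.04799268976436
[ 0.27958408 -0.40224859  0.078     ]
t 20.45 pos [ 285.79  -511.768  190.539] yaw -94.02 F [-0.312  0.283  0.682] M [ 0.041 -0.015 -0.004] +- 0.004 op 0.0472 q6 123.20000060087341
```

```bash
python3 - <<'E'
from workcell import bot
print(bot.job_done())
E
```

```text
the job is handed in; nothing more can be done
None
```

The valve is closed, reopened by five clicks and locked, and I handed the job in at about 20.5 s of the 72 s allowed. `job_done()` reports no verdict.

- **Closing:** The knob turned clockwise through two clicks. At the third, the torque climbed instead of falling off (0.09, 0.27, then 0.35 N·m about 3° past the click). I took that as finger-tight, so the valve had been two clicks open.
- **Opening:** I eased back to the closed click, regripped and turned 75.0° anticlockwise. The click torque changed sign where each of clicks 2 to 4 was due; click 1 was only roughly seen and click 5 only from one side. The torque read about zero after release.
- **Lock lever:** I swung it by its peg until it met a hard stop at about 15 N. A fit to the arm's path gives a swing of 0.45 rad and the cameras give 0.43 rad. Both are more than the 0.42 rad at which it would have met a pin. The final lever angle was inferred, not read directly: from a start somewhere between 0 and 0.12 rad, the stop should be the 0.50 one.
- **Surroundings:** In the last picture the dish, forceps and stopper are where they started, by eye, and the arm is well clear of everything.

**Disagreements:** The cameras put the knob axis about 2 mm from where the grip found it, and the pivot worked out from the valve's position was about 3 mm from the fitted one. A last side-view recomputation of the peg position came out wrong, probably from a pixel error in the joined picture, and I did not use it.

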